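# Turn the tester tray over on the display riser

### The job

The wooden tester tray was left wells-down on the lower step of the display riser, sticking out over its open side. Tip the tray up on edge against the face of the higher step and lower it over (do not let it fall) so that it lies flat and roughly square on the upper step, wells facing up, and let go. Leave the two bottles where they stand and do not drop the tray onto the counter.

Things in the scene. Friction and masses are not known exactly. Their poses are not given: they have to be found in the camera images.
- tray: Loose light wooden plate 120 (x) by 150 (y) by 14 (z) mm, 0.18 kg, six round wells (30 mm wide, 8 deep) in one face. Origin at its centre; z points out of the plain face: up at the start, down at the end. It starts flat on the lower step, y along the riser's y within 4 deg, one 120 mm edge within 8 mm of the step's face, the other overhanging the riser's open +y side by about 50 mm.
- riser: Dark wooden two-step stand fixed to the counter, 160 mm wide (x). Origin at counter level straight below the upright face between the steps, mid-width; z up. Lower step: y 0 to +105 mm, top 70 mm above the counter. Upper step: y 0 to -70 mm, top at 90 mm. The 20 mm face at y = 0 is the wall to lever against. Below the overhangs is open space down to the counter.
- amber_bottle: Bystander: amber glass bottle with a black cap and paper label, 56 mm across, 120 mm tall, standing loose on the counter beyond the riser (on its +x side); origin at the centre of its base.
- silver_bottle: Bystander: aluminium bottle with a white cap, 52 mm across, 125 mm tall, standing loose on the counter beyond the riser (on its +x side); origin at the centre of its base.
Mind the look-alikes: they are no part of the job. Of the things that look like the riser, take the one that is farthest to the robot's left at the start.

How it is judged:
On the way:
1. the tray stands on edge (within 30 degrees of upright), its lower edge still down by the face of the higher step (tray centre less than 170 mm above the counter) (angle between tray's own z axis and vertical between 1.05 and 2.09 rad and height (world z) of tray below 0.17 m), for 0.1 s.
At the end, for the whole second after the job is handed in: The tray lies at rest on the upper step, wells up: level within 10 degrees, its centre over the upper step (0 to 70 mm behind the step's face, within 50 mm of the middle of the riser's width) and 97 mm above the counter within 7 mm, square to the riser within 20 degrees (angle between tray's own z axis and vertical above 2.96 rad and height (world z) of tray between 0.09 and 0.104 m and y of tray in the frame of riser between -0.07 and 0 m and x of tray in the frame of riser between -0.05 and 0.05 m and angle between the y axis of tray and the y axis of riser, either way round below 0.35 rad and linear speed of tray below 0.02 m/s); the robot touches nothing.
It fails at once if the tray is let fall over (it turns faster than 10 rad/s) (angular speed of tray above 10 rad/s).
It fails at once if the tray falls off the riser (its centre comes within 55 mm of the counter) (height (world z) of tray below 0.055 m).
It fails at once if a bottle is shifted or knocked over (its base moves more than 20 mm or it tilts more than 15 degrees) (distance of any of amber_bottle, silver_bottle from where it was at the start of the episode above 0.02 m or angle between any of amber_bottle, silver_bottle's own z axis and vertical above 0.26 rad).
It also fails if it takes over 42 s, if anything falls off the work surface, if the arm or the gripper's body presses on something with over 40 N, if the wrist force passes 120 N, or if a joint passes its speed limit or range.

### The arm

A 6-joint arm with a two-finger parallel gripper is mounted at the origin on the work surface. World frame = base frame: x ahead of the robot, y to its left, z up, the work surface at z = 0. Lengths are in m, angles in rad, forces in N, time in s.
With the tool pointing down it reaches from about 0.375 to 0.9 m from the base axis. Payload 3.1 kg.
Tool frame: the origin (TCP) lies midway between the tips of the shut fingers; the grasp point (between the pads) lies 19 mm behind it; z points along the fingers, y is the line along which they close (so a half turn about z gives the same grasp; the last joint's range is limited). The gripper opens to 87 mm and grips with 3 to 60 N. Pads are 19 mm wide; open, the fingers measure 117 mm over their backs; the gripper's body (75 mm by 190 mm) begins 51 mm behind the grasp point.
Start: joints at [1.054, 0.527, 1.433, -0, 1.181, -0.178], TCP at [0.207, 0.59, 0.223] pointing down, gripper open.
Joint ranges: [-3.08, 3.08], [-0.75, 2.2], [0.22, 2.44], [-1.43, 4.57], [0, 2.65], [-2.85, 2.85]. Speed limits (rad/s): [2.79, 2.79, 3.14, 3.14, 3.14, 3.14].

### API

Orientations are given as a unit quaternion [x, y, z, w].
In Python, from rig import get_obs, cams, job gives the robot as it stands.
- The arm moves only by the tool servo_tool, never from a script. Its argument "moves" is text: rows parted by semicolons, each of 5 numbers parted by spaces: the shift along the tool's x, y, z in m, then the turn about the tool's z in degrees, then the finger opening in m, from 0 to 0.087. In form: dx dy dz spin claw; .... A call has 1 to 10 rows; each row is the pose to reach, as a shift and turn from the pose commanded when the call began, along the tool's axes at that moment; what a row does not reach only later rows make up. A row lasts 1/12 s, in which the tool goes at most 41.7 mm and 7.16 degrees, less where a joint would pass 70% of its speed; a pose out of reach is approached as far as the arm can. A call with a gripper value outside its range is refused whole. The fingers move at their own pace and stop on an object; "grip_force" is the grip in N (left out, the last holds). Time passes only in rows, so rows that repeat a pose let the fingers close. It gives the time, the measured TCP pose, the force, the opening and the grip force at its end, in the units of the state.
- get_obs(): the state, without advancing time (a new reading comes with each control period).
- cams.camera(name): name is "scene" or "side" or "wrist"; returns the picture (400x640x3 uint8, blue, green, red); there is no depth.
- cams.camera_model(name): a dict with "fx", "fy", "cx", "cy" (pixels), "R" (3x3) and "t" (3): a world point X has camera coordinates R X + t. Camera axes: x right, y down, z forward; pixel columns grow to the right and rows downward; lengths in m; the calibration is good to about 2 mm. A picture is of the moment at which its call begins: read the wrist's pose just before it. camera_model takes no time and is no camera call; for the wrist camera it gives the pose at the moment of the call.
- job.hand_in(): hands the job in; it is judged then, once.
The state is a dict: "time": time; "q": joint angles; "joint_velocities": joint speeds; "joint_torque": joint torques, N m; "position": TCP position; "tool_rot": TCP orientation; "ft_force": force on the tool from outside, world axes, zero at the start; "moment": the same for the moment, N m; "grip_width": finger opening in m; "grip_force": force on a finger pad.
Only numpy, scipy, OpenCV 4.12 (cv2) and the standard library are available. Lean on these libraries where they do the work, as an engineer would, in place of code of your own. Each camera call takes 0.05 s, during which the arm holds its last target. There are 200 camera calls.

## Working session

There is one attempt and no reset: what is moved stays moved. The work goes in short steps, Python scripts to look and compute and a tool call to move; the robot and the scene stay as the last step left them, time stands still between calls to the robot, and variables do not carry over. Pictures are saved under pics/ and viewed, at most 10 in all, crops included, and the job is handed in when it is done.

Besides the shell and the picture viewer there is one more tool, called after "Emit:" in YAML: its name, and indented under it one key for each argument. servo_tool: Moves the arm, as the interface text tells. Its arguments: {"type":"object","properties":{"moves":{"type":"string"},"grip_force":{"type":"number"}},"required":["moves"]}

```bash
mkdir -p pics; ls; python3 - <<'E'
from rig import get_obs,cams
import cv2,json
for n in ("scene","side","wrist"):
    m=cams.camera_model(n); im=cams.camera(n); cv2.imwrite(f"pics/{n}0.png",im)
    print(n,{k:(v if not hasattr(v,'tolist') else v.tolist()) for k,v in m.items()})
o=get_obs();print(o)
E
```

```text
pics
scene {'fx': 368.1971234465757, 'fy': 368.1971234465757, 'cx': 315.40450258575845, 'cy': 206.2138106839696, 'R': [[-0.1498870178775424, 0.9885706595883763, -0.0161843403566547], [0.6404115958720502, 0.0846018815597809, -0.7633580480411265], [-0.753264143408135, -0.12478210062964781, -0.6457728374731019]], 't': [0.252345119548307, -0.2923791732968654, 1.4038125197862603]}
side {'fx': 374.8825575793824, 'fy': 374.8825575793824, 'cx': 316.09353961839884, 'cy': 199.37580543276925, 'R': [[0.9986636785939541, -0.05132127568643054, 0.006081424102021276], [-0.02168692651684609, -0.5229752422017528, -0.852071929629342], [0.04690985264786246, 0.8508014002726694, -0.5233893799253291]], 't': [-0.5583093504620886, -0.02899390737677921, 1.347563636841077]}
wrist {'fx': 356.0027534454618, 'fy': 356.0027534454618, 'cx': 318.7785930198914, 'cy': 196.86172534451921, 'R': [[0.33212633239824485, 0.943233096747223, -0.001850548117812017], [0.9141626299503943, -0.3214056119334556, 0.24699214283021537], [0.2323763872037586, -0.08372429646361156, -0.9690157154823675]], 't': [-0.6240315956396301, -0.0299458334138357, 0.3892573870631025]}
{'time': 0.15, 'q': array([ 1.05452920e+00,  5.28257895e-01,  1.43359127e+00, -2.72607815e-05,
        1.18137723e+00, -1.78533049e-01]), 'joint_velocities': array([-1.31288013e-03, -2.90733386e-03, -3.89795269e-03,  6.21246471e-05,
       -1.48683370e-03, -1.65603208e-03]), 'joint_torque': array([ 1.47037801e-03, -4.40430236e+01, -1.76841635e+01,  6.33401843e-02,
        5.52734896e-02, -1.03849659e-04]), 'position': array([0.20681837, 0.58920921, 0.2217985 ]), 'tool_rot': array([ 1.68060443e-01,  9.85776354e-01, -7.72364778e-04, -2.66255114e-04]), 'ft_force': array([ 0.62577027,  0.01337124, -0.45562517]), 'moment': array([0.01513724, 0.0190514 , 0.02312728]), 'grip_force': 0.0, 'grip_width': 0.08705235040036345}
```

View pics/scene0.png

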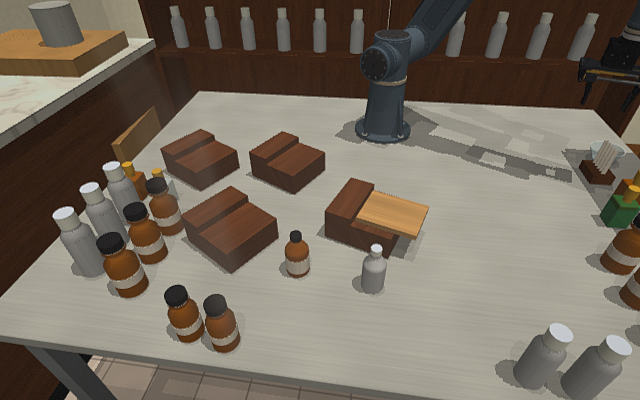

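View pics/side0.png

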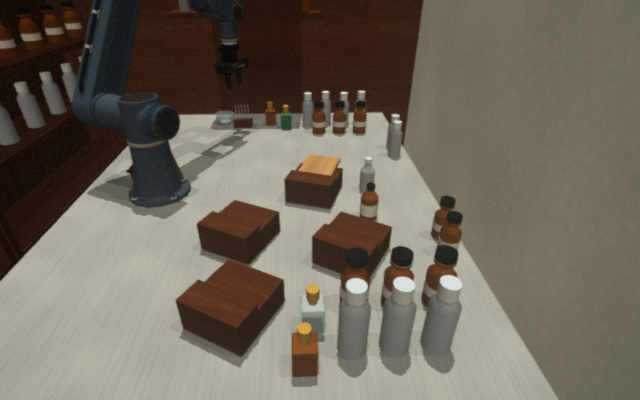

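Four risers are in the scene picture: (200,158), (287,160), (230,228) and (360,215). Image right is the robot's left, so the one at (360,215), which also carries the tray at (393,213), is the one meant. Next I'll confirm it in enlarged crops.

```bash
python3 - <<'E'
import cv2
a=cv2.imread("pics/scene0.png")[165:265,310:445]
cv2.imwrite("pics/c1.png",cv2.resize(a,None,fx=5.9,fy=5.9,interpolation=cv2.INTER_CUBIC))
b=cv2.imread("pics/side0.png")[145:215,275:390]
w=cv2.imread("pics/wrist0.png")
b=cv2.resize(b,None,fx=6.9,fy=6.9,interpolation=cv2.INTER_CUBIC)
cv2.imwrite("pics/c2.png",b)
E
```

```text
(no output)
```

View pics/c1.png

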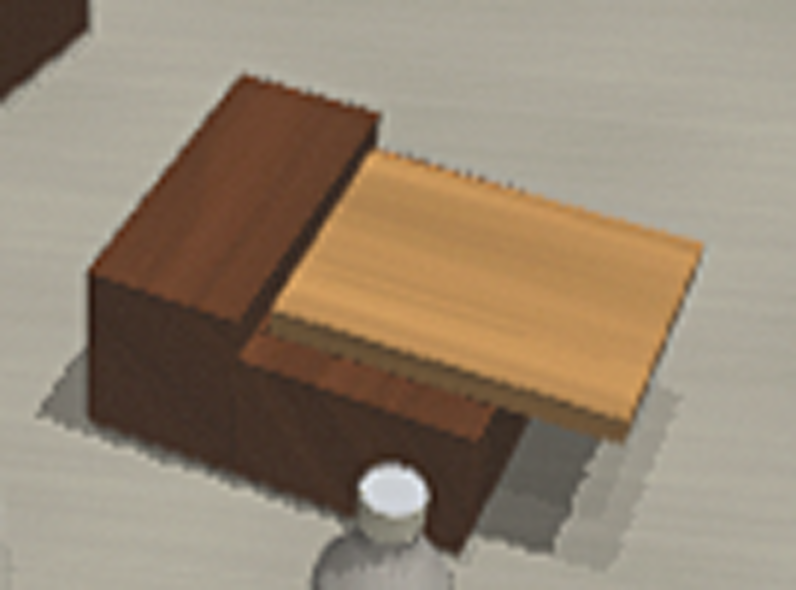

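View pics/wrist0.png

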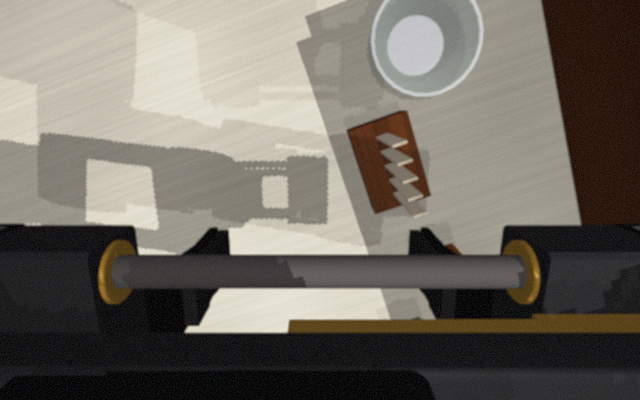

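View pics/c2.png

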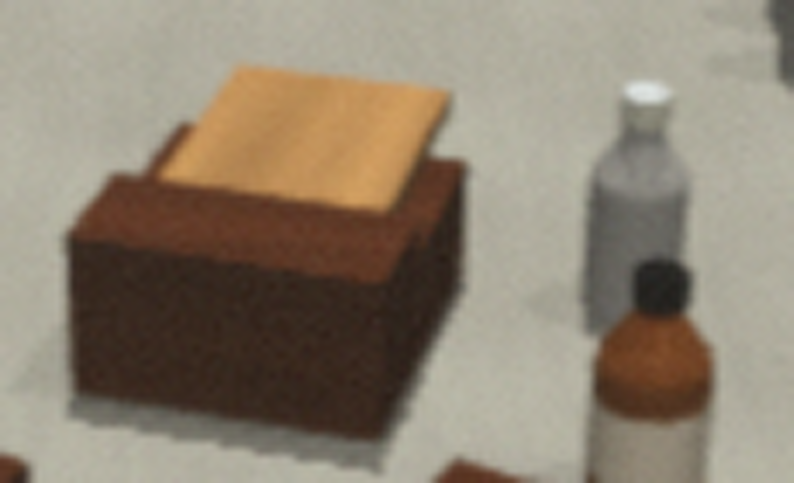

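The crops confirm it: this is the two-step riser, with the plain pale tray face up and overhanging the open side. I read the riser and tray corners off both views; next I'll triangulate them and fit the poses.

```bash
cat >h.py <<'E'
import numpy as np
def proj(m,X):
    c=np.asarray(m["R"])@np.asarray(X,float).T+np.asarray(m["t"])[:,None]
    return np.array([m["fx"]*c[0]/c[2]+m["cx"],m["fy"]*c[1]/c[2]+m["cy"]]).T
E
python3 - <<'E'
from rig import cams,get_obs
from h import proj
import numpy as np
from scipy.optimize import least_squares as ls
S,D=cams.camera_model("scene"),cams.camera_model("side")
f1=lambda p:np.array(p)/5.9+[310-.4,165-.4]
f2=lambda p:np.array(p)/6.9+[275-.4,145-.4]
a,b=.08,.06
R=[(S,f1(p),X) for p,X in [((242,75),(-a,-.07,.09)),((380,115),(-a,0,.09)),((90,270),(a,-.07,.09)),((243,322),(a,0,.09)),((90,418),(a,-.07,0)),((478,438),(a,.105,.07)),((460,553),(a,.105,0))]]
R+=[(D,f2(p),X) for p,X in [((70,235),(-a,-.07,.09)),((385,282),(a,-.07,.09)),((112,177),(-a,0,.09)),((75,393),(-a,-.07,0)),((380,438),(a,-.07,0)),((465,165),(a,.105,.07))]]
T=[(S,f1(p),X) for p,X in [((380,150),(-b,-.075,0)),((703,243),(-b,.075,0)),((625,425),(b,.075,0)),((275,318),(b,-.075,0))]]
T+=[(D,f2(p),X) for p,X in [((240,66),(-b,.075,0)),((452,93),(b,.075,0))]]
def res(v,L):
    c,s=np.cos(v[2]),np.sin(v[2]);o=[]
    for m,p,X in L:
        o.append(proj(m,[[v[0]+c*X[0]-s*X[1],v[1]+s*X[0]+c*X[1],v[3]+X[2]]])[0]-p)
    return np.concatenate(o)
for n,L,z in(("riser",R,0),("tray top",T,.084)):
    r=ls(res,[.5,.2,0,z],args=(L,));print(n,r.x.round(4),np.degrees(r.x[2]).round(2),"rms",np.sqrt(np.mean(r.fun**2)).round(2))
    for m,p,X in L[:0]:pass
def tri(p,q):
    return ls(lambda X:np.r_[proj(S,[X])[0]-f1(p),proj(D,[X])[0]-f2(q)],[.5,.2,.1]).x.round(4)
print("tray +y corners",tri((703,243),(240,66)),tri((625,425),(452,93)))
print("riser lower corner",tri((478,438),(465,165)))
from scipy.spatial.transform import Rotation as Ro
print(Ro.from_quat(get_obs()["tool_rot"]).as_matrix().round(3))
E
```

```text
riser [ 0.5453 -0.0479 -0.3359 -0.001 ] -19.25 rms 0.48
tray top [ 0.5717  0.0285 -0.326   0.0814] -18.68 rms 0.54
tray +y corners [0.5387 0.1172 0.0831] [0.6529 0.0788 0.0818]
riser lower corner [0.6537 0.0235 0.0672]
[[-0.944  0.331 -0.001]
 [ 0.331  0.944 -0.001]
 [ 0.    -0.002 -1.   ]]
```

Emit:
servo_tool:
  moves: "-0.035 -0.019 0 0 0; -0.07 -0.038 0 0 0; -0.105 -0.057 0 0 0; -0.14 -0.076 0 0 0; -0.175 -0.095 0 0 0; -0.21 -0.114 0 0 0; -0.245 -0.133 0 0 0; -0.28 -0.153 0 0 0; -0.315 -0.172 0 0 0; -0.35 -0.19 0 0 0"
  grip_force: 20

```text
time: 0.98
position: [0.475, 0.2926, 0.2224]
tool_rot: [0.168, 0.986, -0.0, -0.0]
ft_force: [0.5, 1.1, -0.2]
grip_width: 0.0284
grip_force: 0.0
```

Emit:
servo_tool:
  moves: "-0.035 -0.019 0 0 0; -0.07 -0.038 0 0 0; -0.105 -0.057 0 0 0; -0.14 -0.076 0 0 0; -0.17 -0.092 0 0 0; -0.18 -0.098 0 0 0; -0.18 -0.098 0.03 0 0; -0.18 -0.098 0.06 0 0; -0.18 -0.098 0.06 0 0; -0.18 -0.098 0.06 0 0"

```text
time: 1.82
position: [0.6097, 0.1425, 0.1609]
tool_rot: [0.168, 0.986, -0.001, -0.003]
ft_force: [0.5, -0.0, -0.7]
grip_width: 0.0001
grip_force: 0.0
```

```bash
cat >>h.py <<'E'
from rig import get_obs,cams
import cv2
C=np.array([.5453,-.0479]);YW=-.3359
def st():
    o=get_obs();d=o["position"][:2]-C;c,s=np.cos(YW),np.sin(YW)
    f=o["ft_force"]
    print("t",round(o["time"],2),"TCP riser",round(c*d[0]+s*d[1],4),round(-s*d[0]+c*d[1],4),round(o["position"][2],4),
     "F riser",(c*f[0]+s*f[1]).round(2),(-s*f[0]+c*f[1]).round(2),f[2].round(2),"grip",o["grip_width"].round(4),o["grip_force"])
def pic(n):
    im=[cams.camera(c) for c in("wrist","scene","side")]
    b=cv2.resize(im[1][130:280,280:480],(532,400));d=cv2.resize(im[2][100:220,250:400],(500,400))
    cv2.imwrite(f"pics/{n}.png",cv2.resize(np.vstack([np.hstack([im[0][:,20:552],b])[:,:1064],np.hstack([d,np.zeros((400,564,3),np.uint8)])])[:, :1064],(798,600)))
E
python3 -c "
from h import *
st();pic('p1')"
```

```text
Traceback (most recent call last):
  File "h.py", line 12, in st
    "F riser",(c*f[0]+s*f[1]).round(2),(-s*f[0]+c*f[1]).round(2),f[2].round(2),"grip",o["grip_width"].round(4),o["grip_force"])
                                                                                      ^^^^^^^^^^^^^^^^^^^^^
AttributeError: 'float' object has no attribute 'round'
```

```bash
sed -i 's/o\["grip_width"\].round(4)/round(o["grip_width"],4)/' h.py; python3 -c "
from h import *
st();pic('p1')"
```

```text
t 1.82 TCP riser -0.0019 0.201 0.1609 F riser 0.47 0.14 -0.66 grip 0.0001 0.0
```

View pics/p1.png

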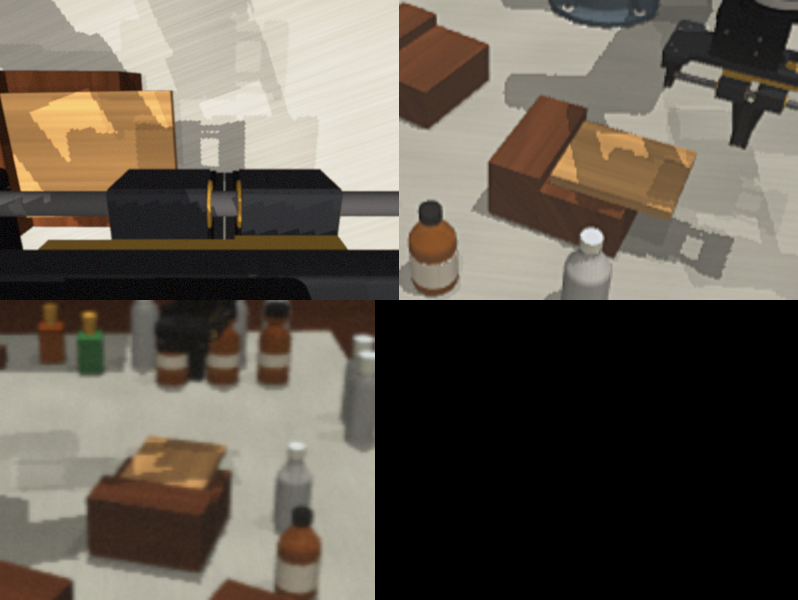

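```bash
python3 -c "
from h import *
a=cams.camera('scene')[120:200,420:500];b=cams.camera('side')[60:140,290:370]
cv2.imwrite('pics/g.png',np.hstack([cv2.resize(i,(400,400),interpolation=cv2.INTER_CUBIC) for i in(np.clip(a*2.0,0,255).astype(np.uint8),np.clip(b*2.0,0,255).astype(np.uint8))]))"
```

```text
(no output)
```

View pics/g.png

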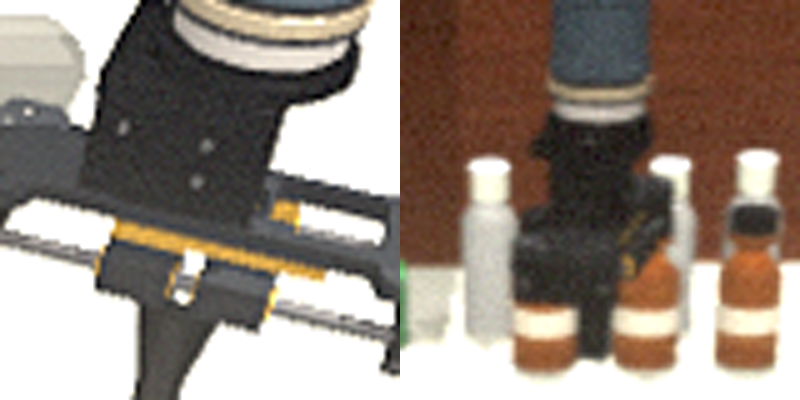

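Emit:
servo_tool:
  moves: "0 0 0 7 0.06; 0 0 0 14 0.06; 0 0 0 21 0.06; 0 0 0 28 0.06; 0 0 0 35 0.06; 0 0 0 42 0.06; 0 0 0 49 0.06; 0 0 0 56 0.06; 0 0 0 63 0.06; 0 0 0 70 0.06"

```text
time: 2.9
position: [0.6124, 0.1427, 0.1641]
tool_rot: [0.705, 0.709, 0.001, 0.001]
ft_force: [0.5, -0.2, -0.1]
grip_width: 0.0569
grip_force: 0.0
```

Emit:
servo_tool:
  moves: "0 0 0.03 7 0.06; 0 0 0.06 14 0.06; 0 0 0.08 20 0.06; 0 0 0.092 20 0.06; 0 0 0.092 20 0.06; 0 0 0.092 20 0.06"

```text
time: 3.4
position: [0.6122, 0.1425, 0.0711]
tool_rot: [0.815, 0.579, 0.0, 0.0]
ft_force: [0.0, 0.2, 0.4]
grip_width: 0.0597
grip_force: 0.0
```

```bash
python3 -c "
from h import *
from scipy.spatial.transform import Rotation as R
st();print(R.from_quat(get_obs()['tool_rot']).as_matrix().round(3),get_obs()['q'].round(2))"
```

```text
t 3.4 TCP riser 0.0004 0.2018 0.0711 F riser -0.04 0.16 0.42 grip 0.0597 0.0
[[ 0.329  0.944  0.001]
 [ 0.944 -0.329  0.   ]
 [ 0.     0.001 -1.   ]] [ 0.05  0.72  1.54 -0.    0.88  0.39]
```

Emit:
servo_tool:
  moves: "-0.015 0 0.006 0 0.06; -0.03 0 0.006 0 0.06; -0.033 0 0.006 0 0.06; -0.036 0 0.006 0 0.06; -0.038 0 0.006 0 0.06; -0.038 0 0.006 0 0.06"

```text
time: 3.9
position: [0.5995, 0.1058, 0.0652]
tool_rot: [0.816, 0.578, 0.0, 0.0]
ft_force: [-0.0, -0.5, 0.3]
grip_width: 0.0603
grip_force: 0.0
```

Emit:
servo_tool:
  moves: "-0.002 0 0 0 0.06; -0.004 0 0 0 0.06; -0.006 0 0 0 0.06; -0.006 0 0 0 0.06"

```text
time: 4.23
position: [0.5989, 0.1027, 0.0651]
tool_rot: [0.817, 0.577, 0.003, -0.0]
ft_force: [3.2, 7.1, 0.1]
grip_width: 0.0594
grip_force: 3.5
```

Emit:
servo_tool:
  moves: "-0.002 0 0 0 0.06; -0.002 0 -0.006 0 0.06; -0.002 0 -0.012 0 0.06; -0.002 0 -0.018 0 0.06; -0.002 0 -0.026 0 0.06; -0.002 0 -0.026 0 0.06"

```text
time: 4.73
position: [0.5987, 0.1021, 0.0923]
tool_rot: [0.816, 0.578, 0.004, -0.0]
ft_force: [2.5, 9.2, 0.1]
grip_width: 0.0599
grip_force: 4.9
```

```bash
python3 -c "
from h import *
st();pic('p2')"
```

```text
t 4.73 TCP riser 0.001 0.1592 0.0923 F riser -0.63 9.48 0.11 grip 0.0599 4.94595279567875
```

View pics/p2.png

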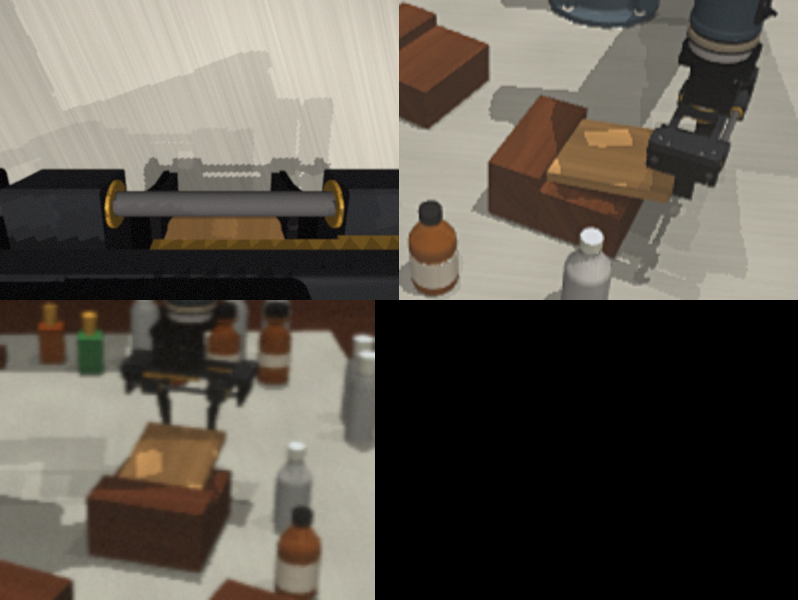

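Emit:
servo_tool:
  moves: "-0.001 0 -0.006 0 0.06; -0.001 0 -0.013 0 0.06; -0.002 0 -0.019 0 0.06; -0.004 0 -0.025 0 0.06; -0.005 0 -0.031 0 0.06; -0.007 0 -0.037 0 0.06; -0.009 0 -0.043 0 0.06; -0.011 0 -0.049 0 0.06; -0.011 0 -0.049 0 0.06"

```text
time: 5.63
position: [0.5939, 0.0893, 0.141]
tool_rot: [0.816, 0.578, 0.002, 0.001]
ft_force: [1.2, 4.6, 1.8]
grip_width: 0.0601
grip_force: 2.2
```

Emit:
servo_tool:
  moves: "-0.003 0 -0.006 0 0.06; -0.006 0 -0.011 0 0.06; -0.009 0 -0.016 0 0.06; -0.013 0 -0.021 0 0.06; -0.017 0 -0.026 0 0.06; -0.021 0 -0.031 0 0.06; -0.025 0 -0.035 0 0.06; -0.029 0 -0.04 0 0.06; -0.034 0 -0.044 0 0.06; -0.038 0 -0.048 0 0.06"

```text
time: 6.47
position: [0.5794, 0.0517, 0.1874]
tool_rot: [0.816, 0.578, -0.001, -0.0]
ft_force: [0.1, 0.5, -0.0]
grip_width: 0.06
grip_force: 0.4
```

```bash
python3 -c "
from h import *
st()"
```

```text
t 6.47 TCP riser -0.0007 0.1053 0.1874 F riser -0.06 0.49 -0.04 grip 0.06 0.3955938562285155
```

Emit:
servo_tool:
  moves: "-0.006 0 -0.004 0 0.06; -0.012 0 -0.008 0 0.06; -0.018 0 -0.011 0 0.06; -0.024 0 -0.014 0 0.06; -0.03 0 -0.016 0 0.06; -0.036 0 -0.018 0 0.06; -0.042 0 -0.02 0 0.06; -0.048 0 -0.021 0 0.06; -0.054 0 -0.022 0 0.06; -0.058 0 -0.023 0 0.06"

```text
time: 7.3
position: [0.5606, -0.0029, 0.2105]
tool_rot: [0.816, 0.578, -0.0, -0.0]
ft_force: [-0.3, 0.1, -0.9]
grip_width: 0.0602
grip_force: 0.0
```

Emit:
servo_tool:
  moves: "-0.004 0 -0.001 0 0.06; -0.008 0 -0.001 0 0.06; -0.011 0 -0.001 0 0.06; -0.014 0 -0.001 0 0.06; -0.016 0 -0.001 0 0.06; -0.016 0 -0.001 0 0.06"

```text
time: 7.8
position: [0.5555, -0.0175, 0.2115]
tool_rot: [0.816, 0.578, -0.0, -0.0]
ft_force: [-0.4, 0.5, 0.3]
grip_width: 0.0596
grip_force: 0.0
```

```bash
python3 -c "
from h import *
st();pic('p3')"
```

```text
t 7.8 TCP riser -0.0004 0.0321 0.2115 F riser -0.51 0.33 0.31 grip 0.0596 0.0
```

View pics/p3.png

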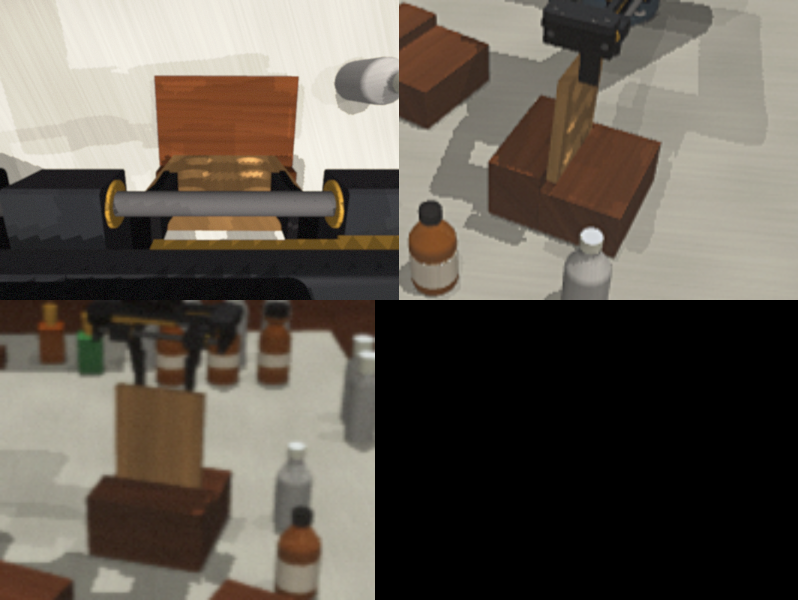

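Tray stands upright by the step face at composite (575,115), wells (2 columns × 3 rows) facing +y. Next I'll back off, turn the gripper back, and straddle the top edge.

Emit:
servo_tool:
  moves: "-0.003 0 0 0 0.06; -0.004 0 0 0 0.06; -0.004 0 0 0 0.06; 0.006 0 0 0 0.06; 0.025 0 -0.01 0 0.06; 0.04 0 -0.03 0 0.06; 0.04 0 -0.06 0 0.06; 0.04 0 -0.07 0 0.06; 0.04 0 -0.07 0 0.06"

```text
time: 8.7
position: [0.5711, 0.0211, 0.2847]
tool_rot: [0.816, 0.579, 0.003, 0.003]
ft_force: [0.3, 0.4, -0.4]
grip_width: 0.06
grip_force: 0.0
```

Emit:
servo_tool:
  moves: "0 0 0 -7 0.06; 0 0 0 -14 0.06; 0 0 0 -21 0.06; 0 0 0 -28 0.06; 0 0 0 -35 0.05; 0 0 0 -42 0.05; 0 0 0 -49 0.05; 0 0 0 -56 0.05; 0 0 0 -63 0.05; 0 0 0 -70 0.05"

```text
time: 9.53
position: [0.5679, 0.0206, 0.2797]
tool_rot: [0.334, 0.943, -0.0, -0.002]
ft_force: [-0.3, -0.1, -1.5]
grip_width: 0.0504
grip_force: 0.0
```

Emit:
servo_tool:
  moves: "0 0 0 -7 0.05; 0 0 0 -14 0.05; 0 0 0 -20 0.05; 0 0 0 -20 0.05; 0 0 0 -20 0.05"

```text
time: 9.95
position: [0.5682, 0.0206, 0.2802]
tool_rot: [0.17, 0.985, 0.0, -0.001]
ft_force: [0.7, 0.3, 1.0]
grip_width: 0.0498
grip_force: 0.0
```

```bash
cat >>h.py <<'E'
def box(phi,s,dx=0):  # phi: lean past upright toward -y, s: length below step corner P
    u=np.array([-np.sin(phi),np.cos(phi)]);n=np.array([np.cos(phi),np.sin(phi)])
    P=np.array([0,.09]);c,w=np.cos(YW),np.sin(YW);o=[]
    for x in(-.06+dx,.06+dx):
        for a in(-s,.15-s):
            for b in(0,.014):
                q=P+a*u+b*n;o.append([C[0]+c*x-w*q[0],C[1]+w*x+c*q[0],q[1]-.001])
    return o
def fit(show=0):
    from itertools import product
    L=[]
    for cn in("scene","side"):
        im=cams.camera(cn);h=cv2.cvtColor(im,cv2.COLOR_BGR2HSV)
        k=((h[...,0]>=9)&(h[...,0]<=22)&(h[...,1]>95)&(h[...,2]>85)).astype(np.uint8)
        m=cams.camera_model(cn)
        big=np.zeros(k.shape,np.uint8)
        for p in(-8,0,30,60,90): cv2.fillConvexPoly(big,cv2.convexHull(proj(m,box(np.radians(p),.03)).astype(np.int32)),1)
        big=cv2.dilate(big,np.ones((9,9)));L.append((m,k*big));
        if show: cv2.imwrite(f"pics/mask_{cn}.png",k*big*255)
    r=[]
    for p,s,dx in product(range(-6,94,2),np.arange(.014,.08,.006),(-.006,0,.006)):
        sc=0
        for m,k in L:
            z=np.zeros(k.shape,np.uint8);cv2.fillConvexPoly(z,cv2.convexHull(np.rint(proj(m,box(np.radians(p),s,dx))).astype(np.int32)),1)
            sc+=(z&k).sum()/max(1,(z|k).sum())
        r.append((sc/2,p,s.round(3),dx))
    r.sort(reverse=True);print(*[tuple(float(round(v,3)) for v in q) for q in r[:4]])
E
python3 -c "
from h import *
st();fit(1)"
```

```text
t 9.95 TCP riser -0.001 0.0722 0.2802 F riser 0.55 0.54 1.01 grip 0.0498 0.0
(0.744, 0.0, 0.02, 0.0) (0.737, 2.0, 0.02, 0.0) (0.727, 2.0, 0.026, -0.006) (0.723, 2.0, 0.02, -0.006)
```

Emit:
servo_tool:
  moves: "0 -0.03 0 0 0.05; 0 -0.06 0 0 0.05; 0 -0.065 0 0 0.05; 0 -0.065 0 0 0.05; 0 -0.065 0.02 0 0.05; 0 -0.065 0.045 0 0.05; 0 -0.065 0.06 0 0.05; 0 -0.065 0.075 0 0.05; 0 -0.065 0.075 0 0.05"

```text
time: 10.8
position: [0.5455, -0.0392, 0.2035]
tool_rot: [0.168, 0.986, 0.001, -0.003]
ft_force: [-1.0, 0.7, -0.3]
grip_width: 0.0497
grip_force: 0.0
```

```bash
python3 -c "
from h import *
st();fit()"
```

```text
t 10.8 TCP riser -0.0027 0.0083 0.2035 F riser -1.22 0.33 -0.26 grip 0.0497 0.0
(0.723, 0.0, 0.02, 0.0) (0.711, 2.0, 0.02, 0.0) (0.704, 0.0, 0.026, 0.0) (0.704, 0.0, 0.02, 0.006)
```

Emit:
servo_tool:
  moves: "0 0 -0.004 0 0.04; 0 0 -0.004 0 0.024; 0 0 -0.004 0 0.024; 0 0 -0.004 0 0.024; 0 -0.005 -0.004 0 0.022; 0 -0.01 -0.004 0 0.021; 0 -0.015 -0.004 0 0.021; 0 -0.02 -0.003 0 0.021; 0 -0.025 -0.002 0 0.022; 0 -0.025 -0.002 0 0.022"

```text
time: 11.73
position: [0.5386, -0.0655, 0.2082]
tool_rot: [0.169, 0.986, -0.0, -0.0]
ft_force: [-0.7, -0.5, -0.4]
grip_width: 0.022
grip_force: 0.0
```

```bash
python3 -c "
from h import *
st();fit()"
```

```text
t 11.73 TCP riser -0.0006 -0.0188 0.2082 F riser -0.46 -0.71 -0.43 grip 0.022 0.0
(0.688, 14.0, 0.026, -0.006) (0.688, 12.0, 0.026, 0.0) (0.685, 12.0, 0.02, 0.0) (0.684, 14.0, 0.026, 0.0)
```

Emit:
servo_tool:
  moves: "0 -0.007 0.003 0 0.023; 0 -0.013 0.007 0 0.024; 0 -0.018 0.01 0 0.025; 0 -0.022 0.012 0 0.026; 0 -0.027 0.015 0 0.027; 0 -0.031 0.018 0 0.028; 0 -0.035 0.021 0 0.029; 0 -0.038 0.025 0 0.03; 0 -0.042 0.029 0 0.031; 0 -0.045 0.033 0 0.032"

```text
time: 12.67
position: [0.5241, -0.1073, 0.1752]
tool_rot: [0.168, 0.986, -0.0, 0.0]
ft_force: [-0.5, -1.1, 0.9]
grip_width: 0.0314
grip_force: 0.6
```

```bash
python3 -c "
from h import *
st();fit()"
```

```text
t 12.67 TCP riser -0.0004 -0.0631 0.1752 F riser -0.15 -1.17 0.9 grip 0.0314 0.6105850450694561
(0.464, 38.0, 0.032, 0.0) (0.459, 38.0, 0.038, 0.0) (0.457, 36.0, 0.044, 0.0) (0.456, 36.0, 0.044, 0.006)
```

Emit:
servo_tool:
  moves: "0 -0.003 0.005 0 0.034; 0 -0.005 0.009 0 0.035; 0 -0.007 0.014 0 0.037; 0 -0.008 0.019 0 0.039; 0 -0.0085 0.024 0 0.042; 0 -0.0085 0.029 0 0.045; 0 -0.0085 0.029 0 0.045"

```text
time: 13.35
position: [0.5206, -0.1142, 0.1452]
tool_rot: [0.168, 0.986, 0.001, -0.001]
ft_force: [-0.1, 0.2, -0.1]
grip_width: 0.0437
grip_force: 0.2
```

```bash
python3 -c "
from h import *
st();fit(1);pic('p4')"
```

```text
t 13.35 TCP riser -0.0015 -0.0708 0.1452 F riser -0.18 0.12 -0.13 grip 0.0437 0.22674778942018747
(0.519, 54.0, 0.044, 0.0) (0.517, 54.0, 0.038, 0.0) (0.515, 56.0, 0.038, 0.0) (0.509, 52.0, 0.038, 0.0)
```

View pics/p4.png

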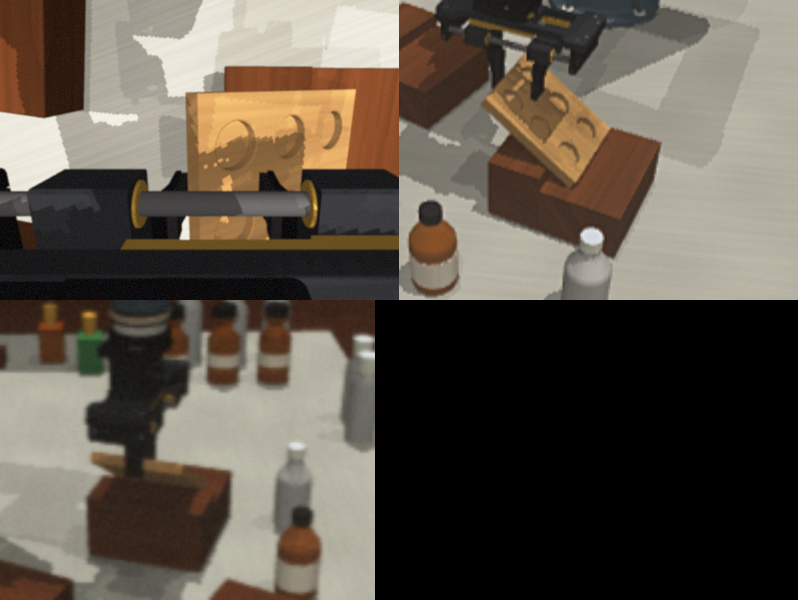

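Emit:
servo_tool:
  moves: "0 0 0.005 0 0.047; 0 0.001 0.01 0 0.05; 0 0.002 0.013 0 0.052; 0 0.004 0.016 0 0.054; 0 0.006 0.019 0 0.057; 0 0.008 0.022 0 0.06; 0 0.008 0.022 0 0.06"

```text
time: 14.18
position: [0.5237, -0.1066, 0.1238]
tool_rot: [0.168, 0.986, 0.0, -0.001]
ft_force: [-0.2, 0.0, -0.0]
grip_width: 0.0589
grip_force: 0.3
```

```bash
python3 -c "
from h import *
st();fit(1)"
```

```text
t 14.18 TCP riser -0.001 -0.0625 0.1238 F riser -0.21 -0.04 -0.01 grip 0.0589 0.28264923370443285
(0.612, 66.0, 0.05, 0.0) (0.606, 66.0, 0.05, -0.006) (0.6, 66.0, 0.044, -0.006) (0.599, 66.0, 0.044, 0.0)
```

Emit:
servo_tool:
  moves: "0 0.002 0.003 0 0.064; 0 0.004 0.006 0 0.068; 0 0.007 0.009 0 0.073; 0 0.009 0.012 0 0.077; 0 0.011 0.014 0 0.08; 0 0.013 0.016 0 0.083; 0 0.014 0.017 0 0.085; 0 0.014 0.017 0 0.085"

```text
time: 14.95
position: [0.5286, -0.0937, 0.1073]
tool_rot: [0.168, 0.986, 0.0, -0.0]
ft_force: [-0.8, -0.4, 0.5]
grip_width: 0.0841
grip_force: 0.0
```

```bash
python3 -c "
from h import *
st();fit(1)"
```

```text
t 14.95 TCP riser -0.0007 -0.0487 0.1073 F riser -0.57 -0.65 0.51 grip 0.0841 0.0
(0.663, 82.0, 0.05, -0.006) (0.661, 84.0, 0.05, 0.0) (0.66, 84.0, 0.056, -0.006) (0.66, 84.0, 0.056, 0.0)
```

Emit:
servo_tool:
  moves: "0 0 -0.005 0 0.085; 0 0 -0.015 0 0.085; 0 0 -0.035 0 0.085; 0 0 -0.07 0 0.085; 0 0 -0.11 0 0.085; 0 0 -0.15 0 0.085; 0 0.04 -0.15 0 0.085; 0 0.08 -0.15 0 0.085; 0 0.12 -0.15 0 0.085; 0 0.12 -0.15 0 0.085"

```text
time: 15.88
position: [0.5702, 0.0251, 0.2595]
tool_rot: [0.166, 0.986, 0.002, 0.002]
ft_force: [0.7, 0.4, -0.5]
grip_width: 0.085
grip_force: 0.0
```

```bash
python3 - <<'E'
from h import *
st();fit(1)
a=cams.camera('scene')[130:260,290:440];b=cams.camera('side')[130:230,270:400]
cv2.imwrite('pics/end.png',np.hstack([cv2.resize(a,(400,400)),cv2.resize(b,(400,400))]))
E
```

```text
t 15.88 TCP riser -0.0006 0.0771 0.2595 F riser 0.5 0.64 -0.5 grip 0.085 0.0
(0.837, 88.0, 0.056, -0.006) (0.836, 88.0, 0.056, 0.0) (0.831, 88.0, 0.062, -0.006) (0.83, 90.0, 0.056, -0.006)
```

```bash
python3 -c "
from rig import job
print(job.hand_in())"
```

```text
the job is handed in; nothing more can be done
None
```

The tray was tipped up on edge against the step face, lowered over, and now lies flat, wells up, on the upper step, released and handed in. No verdict came back; the last camera fit puts it level within about 2° and its centre about 18 mm behind the face. My picture views were used up, so I did not look at the end state or re-measure the bottles, which stood in place in my last view.

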